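Draw the long spatula out of the half-opening drawer and hold it over the bowl

TASK

I need the silicone spatula (black handle, orange blade) from the small one-drawer unit on the right of the worktop. Pull the drawer out as far as it goes; it opens only part way and the spatula is longer than the gap, so take it by the handle, tip it up and draw it out slantwise from under the unit's top. Then hold it roughly level, right side up, with its orange blade close above the middle of the white mixing bowl and touching nothing but your gripper, and finish while still holding it there; leave the wooden spoon in the drawer and the bowl and everything else where they stand.

Things in the scene. Friction and masses are not known exactly. Their poses are not given: they have to be found in the camera images.
- unit: fixed one-drawer unit of mid-brown wood. Its own -x is the front, where the drawer comes out (roughly world +y, to the left). Origin: centre of the footprint, at worktop height. In its frame (m) the case reaches x -0.210 to 0.210, y -0.122 to 0.122; the top board x -0.230 to 0.210, z 0.106 to 0.120. Two small cups stand on its top
- drawer (a joint): drawer travel d in m: 0 shut, 0.235 at its stop; about 1.5 N of friction. In the unit's frame: front panel x -0.228-d to -0.210-d, upper edge z 0.102; inside floor z 0.028, x -0.210-d to 0.172-d; side walls at y +-0.101, upper edge z 0.084; divider 6 mm wide, 28 mm high along y = 0 (two lanes, 98 mm wide). At the stop the gap from front panel to top board is 215 mm long
- drawer_handle (a point): centre of the brass bar pull, which moves with the drawer: round bar of 10 mm diameter, 126 mm long, along the unit's y axis, on two posts 96 mm apart, 88 mm above the worktop; its centre line 45 mm in front of the drawer's front (40 mm free behind the bar)
- unit_top_edge (a point): middle of the lower front edge of the unit's top board, 106 mm above the worktop: the spatula must pass below it on its way out
- spatula: silicone spatula 330 mm long, 80 g nominal; lies flat in either of the drawer's two lanes, handle to the drawer's front. Origin: mid-length, on its underside; x axis from handle to blade, z up as it lies. Black handle x = -0.165 to -0.040, 24 mm wide, 16 mm thick; thin steel neck; orange blade x = 0.076 to 0.165 (centre 0.120), 52 mm wide, 10 mm thick; balances near x = -0.013
- spatula_handle (a point): point in the spatula's black handle, 90 mm from its end, halfway through its thickness; a good place to grip (across its 24 mm width)
- wooden_spoon: wooden spoon 337x47x15 mm, lying in the drawer's other lane; stays there. Origin: mid-length, underside
- mixing_bowl: white open mixing bowl, 180 mm across the rim, 85 mm high. Origin: centre of its foot on the worktop, z up
- cup_a: grey espresso cup, 52 mm high, standing on the unit's top; bystander. Origin: centre of the underside
- cup_b: speckled cream espresso cup, 52 mm high, standing on the unit's top; bystander. Origin: centre of the underside
- salt_mill: light wooden mill 58 mm across, 135 mm high, at the back; bystander
- timer: white round kitchen timer 63 mm across, 55 mm high; bystander
- spice_jar: glass spice jar with a green cap, 46 mm across, 106 mm high; bystander

How it is judged (in metres and radians):
On the way, in this order (a step that is already met when the one before it is completed fails the run):
1. the drawer is pulled out to its stop (at least 0.215 of 0.235 m) (value of joint drawer above 0.215 m), for 0.2 s.
2. the whole spatula is out from under the unit's top and held above the drawer (x of spatula in the frame of unit below -0.4 m and height (world z) of spatula above 0.1 m and contact force between the fingers and spatula above 1 N), for 0.1 s.
At the end, for the whole second after the job is handed in: the spatula rests in the gripper, right side up and within 0.4 rad of level, the bowl's axis within 70 mm of the blade's centre along and across the spatula, the spatula 87 to 240 mm above the bowl's foot, touching neither bowl nor unit; spoon in the drawer; bowl upright (x of mixing_bowl in the frame of spatula between 0.05 and 0.19 m and y of mixing_bowl in the frame of spatula between -0.07 and 0.07 m and z of mixing_bowl in the frame of spatula between -0.24 and -0.087 m and angle between spatula's own z axis and vertical below 0.4 rad and contact force between the fingers and spatula above 1 N and contact force between spatula and mixing_bowl below 0.3 N and contact force between spatula and unit below 0.3 N and height (world z) of spatula_handle above 0.06 m and linear speed of spatula below 0.03 m/s and height (world z) of wooden_spoon below 0.07 m and x of wooden_spoon in the frame of unit between -0.31 and 0.05 m and angle between mixing_bowl's own z axis and vertical below 0.1 rad); the arm keeps its last pose, push and grip.
It fails at once if the wooden spoon is taken out of the drawer (height (world z) of wooden_spoon above 0.11 m).
It fails at once if the mixing bowl is pushed away (40 mm) (distance of mixing_bowl from where it was at the start of the episode above 0.04 m).
It fails at once if a bystander is disturbed (30 mm) (distance of any of cup_a, cup_b, salt_mill, timer, spice_jar from where it was at the start of the episode above 0.03 m).
It also fails if it takes over 58 s, if anything falls off the work surface, if the arm or the gripper's body presses on something with over 40 N, if the wrist force passes 120 N, or if a joint passes its speed limit or range.

ROBOT

A 6-joint arm with a two-finger parallel gripper is mounted at the origin on a cart in front of the work surface, level with it; the furniture and walls round the work are solid. World frame = base frame: x ahead of the robot, y to its left, z up, the work surface at z = 0. Lengths are in m, angles in degrees, forces in N, time in s.
With the tool pointing down it reaches from about 0.3 to 0.875 m from the base axis. Payload 4.2 kg.
Tool frame: the origin (TCP) lies midway between the tips of the shut fingers; the grasp point (between the pads) lies 19 mm behind it; x points along the fingers, y is the direction in which the jaws open and shut, and the axes are right-handed (so a half turn about x gives the same grasp; the last joint's range is limited). The gripper opens to 85 mm and grips with 20 to 120 N. Pads are 22 mm wide; open, the fingers measure 114 mm over their backs; the gripper's body (76 mm by 85 mm) begins 54 mm behind the grasp point. The pads swing forward as they close: fully open they stand 13 mm farther back than shut.
Start: joints at [74.141, 18.312, 89.639, -0, 72.044, -1.146], TCP at [0.146, 0.556, 0.231] pointing down, gripper open.
Joint ranges: [-177.97, 177.97], [-48.28, 115.42], [12.27, 149.76], [-77.06, 257.06], [2.81, 150.46], [-146.56, 146.56]. Speed limits (degrees/s): [147.25, 147.25, 180, 180, 180, 180].

INTERFACE

Orientations are given as [roll, pitch, yaw] about the fixed x, y, z axes, in that order (R = Rz(yaw) Ry(pitch) Rx(roll)).
In Python, from bench import read_state, get_image, camera_model, job_done gives the robot as it stands.
- The arm moves only by the tool apply_moves, never from a script. Its arguments are lists of equal length, an entry for each row: "travel": the shift along the tool's x, y, z each as a share of 0.1 m, from -1 to 1, a list of three; "dr": the turn, a rotation vector about the tool's x, y, z each as a share of 180 degrees, from -1 to 1, a list of three; "gripper": the opening, from 0 (shut) to 1 (fully open). A call has 1 to 20 rows; each row shifts and turns the commanded pose from where the row before left it, along the tool's axes as they then stand; what a row does not reach is not made up. A row lasts 1/10 s, in which the tool goes at most 50 mm and 8.59 degrees, less where a joint would pass 70% of its speed; a pose out of reach is approached as far as the arm can. A call with a number of a shift or a turn outside -1 to 1 is refused whole. A call with a gripper value outside its range is refused whole. The fingers move at their own pace and stop on an object; "newtons" is the grip in N (left out, the last holds). Time passes only in rows, so rows that do not move let the fingers close. It gives the time, the measured TCP pose, the force and the opening at its end, in the units of the state.
- read_state(): the state, without advancing time (a new reading comes with each control period).
- get_image(name): name is "scene" or "top" or "wrist"; returns the picture (480x640x3 uint8, red, green, blue); there is no depth.
- camera_model(name): a dict with "camera_matrix" (3x3 intrinsics, pixels), "k1" (the pictures are not rectified: a ray, as slopes to the right and down, at radius r is drawn at 1 + k1 r^2 times it, then the intrinsics apply), "position" and "orientation" of the camera in the world. Camera axes: x right, y up, looking along -z (the intrinsics and any distortion apply to the point x, -y, -z); pixel columns grow to the right and rows downward; lengths in m; the calibration is good to about 2 mm. A picture is of the moment at which its call begins: read the wrist's pose just before it. camera_model takes no time and is no camera call; for the wrist camera it gives the pose at the moment of the call.
- job_done(): hands the job in, once; it reports no verdict.
The state is a dict: "t": time; "qpos": joint angles; "joint_velocities": joint speeds; "joint_torque": joint torques, N m; "position": TCP position; "tool_rot": TCP orientation; "force": force on the tool from outside, world axes, zero at the start; "moment": the same for the moment, N m; "grip_width": opening from 0.0 (shut) to 1.0 (fully open).
Only numpy, scipy, OpenCV 4.12 (cv2) and the standard library are available. Lean on these libraries where they do the work, as an engineer would, in place of code of your own. Each camera call takes 0.05 s, during which the arm holds its last target. There are 200 camera calls.

## Working session

There is one attempt and no reset: what is moved stays moved. The work goes in short steps, Python scripts to look and compute and a tool call to move; the robot and the scene stay as the last step left them, time stands still between calls to the robot, and variables do not carry over. Pictures are saved under pics/ and viewed, about 8 in all and at most 12, crops included, and the job is handed in when it is done.

Besides the shell and the picture viewer there is one more tool, called after "Call:" as name(argument=value, ...) on one line, values as JSON. apply_moves: Moves the arm, as the interface text tells. Shift numbers are shares of 0.1 m and turn numbers shares of 180 degrees, none past 1 either way. Its arguments: {"type":"object","properties":{"travel":{"type":"array","items":{"type":"array","items":{"type":"number","minimum":-1,"maximum":1}}},"dr":{"type":"array","items":{"type":"array","items":{"type":"number","minimum":-1,"maximum":1}}},"gripper":{"type":"array","items":{"type":"number"}},"newtons":{"type":"number"}},"required":["travel","dr","gripper"]}

```bash
mkdir -p pics; ls; python3 - <<'E'
from bench import *
import cv2,numpy as np
print(read_state())
for n in("scene","top","wrist"):
    m=camera_model(n);print(n,m)
    im=get_image(n);cv2.imwrite(f"pics/{n}0.png",im[:,:,::-1])
E
```

```text
pics
{'t': 0.0, 'qpos': array([ 7.41409348e+01,  1.83527977e+01,  8.97061895e+01,  1.70580728e-05,
        7.20455604e+01, -1.14564562e+00]), 'joint_velocities': array([-0.04504237, -0.00773605, -0.10395343,  0.02692552,  0.06612215,
        0.01875236]), 'joint_torque': array([-2.75817132e-03, -4.15520954e+01, -2.34158742e+01, -2.95622331e-04,
        8.41409405e-03, -1.46322293e-05]), 'position': array([0.14590603, 0.55568243, 0.23047215]), 'tool_rot': array([ -91.15453354,   89.89545246, -105.86795843]), 'force': array([-0.97506203, -0.29968225, -0.53587273]), 'moment': array([-0.03740401,  0.01102175,  0.0239442 ]), 'grip_width': 0.9981793715655446}
scene {'camera_matrix': array([[500.89510788,   0.        , 310.30977063],
       [  0.        , 500.89510788, 239.52703186],
       [  0.        ,   0.        ,   1.        ]]), 'k1': -0.10622976536939732, 'position': array([-0.07912004, -0.57723703,  1.00074517]), 'orientation': array([ 38.78606187,   0.32289619, -61.64592105])}
top {'camera_matrix': array([[467.90570522,   0.        , 323.33065997],
       [  0.        , 467.90570522, 240.44858334],
       [  0.        ,   0.        ,   1.        ]]), 'k1': -0.11039842589367047, 'position': array([ 0.35686484, -0.21202498,  1.41546318]), 'orientation': array([  8.37264604,  -0.37600744, -89.91833093])}
wrist {'camera_matrix': array([[354.9869375 ,   0.        , 321.77149245],
       [  0.        , 354.9869375 , 235.84728336],
       [  0.        ,   0.        ,   1.        ]]), 'k1': -0.06897500023631059, 'position': array([0.0732722 , 0.57423964, 0.37221244]), 'orientation': array([-17.12451501,   0.09687594,  75.24591148])}
```

```bash
python3 -c "
import cv2,numpy as np
a=[cv2.imread(f'pics/{n}0.png') for n in('top','scene')]
cv2.imwrite('pics/both.png',cv2.resize(np.vstack(a),(400,600)))"
```

```text
(no output)
```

View pics/top0.png

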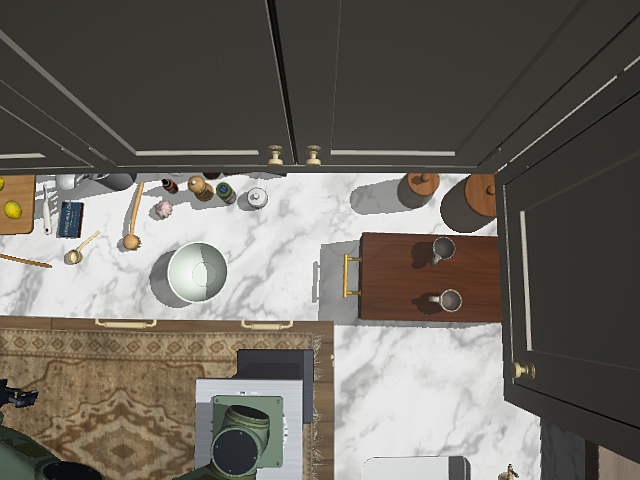

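View pics/scene0.png

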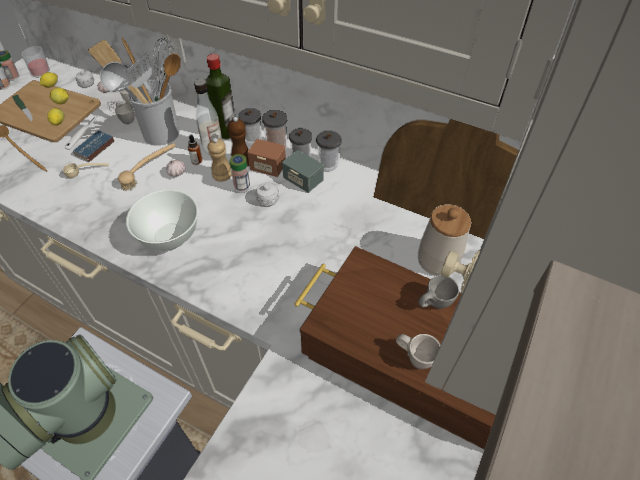

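Top view: the bowl rim is around (197,273), the brass pull bar at x≈347, rows 254–297, and the unit top's corners are near (360,233), (360,321), (500,237) and (500,321). The cups are at (443,249) and (450,300). Overhead cabinets start above row 170. Next I measure.

```bash
cat > h.py <<'E'
from bench import *
import cv2,numpy as np
from scipy.spatial.transform import Rotation as R
def rays(n,px,m=None):
    m=m or camera_model(n)
    px=np.array(px,float).reshape(-1,1,2)
    u=cv2.undistortPoints(px,m["camera_matrix"],np.array([m["k1"],0,0,0,0.]))[:,0]
    d=np.c_[u[:,0],-u[:,1],-np.ones(len(u))]
    return np.array(m["position"]),R.from_euler('xyz',m["orientation"],degrees=True).apply(d)
def plane(n,px,z,m=None):
    p,d=rays(n,px,m); return p+d*((z-p[2])/d[:,2])[:,None]
def blob(mask,box=None):
    if box is not None:
        k=np.zeros_like(mask);x0,y0,x1,y1=box;k[y0:y1,x0:x1]=mask[y0:y1,x0:x1];mask=k
    n,l,s,c=cv2.connectedComponentsWithStats(mask.astype(np.uint8));i=1+np.argmax(s[1:,4]);return l==i
E
python3 - <<'E'
from h import *
im=cv2.imread('pics/top0.png');hsv=cv2.cvtColor(im,cv2.COLOR_BGR2HSV)
H,S,V=[hsv[...,i].astype(int) for i in range(3)]
# bar
b=blob((H>17)&(H<32)&(S>110)&(V>90),(335,240,360,310))
ys,xs=np.nonzero(b);print('bar px',xs.min(),xs.max(),ys.min(),ys.max())
sel=xs<=xs.min()+5
for r in (ys.min(),ys.max()): print(r,xs[(ys==r)])
pts=np.c_[xs,ys].astype(np.float32);
bar=[]
for r in range(ys.min(),ys.max()+1):
    q=xs[(ys==r)]; bar.append((q.min()+2,r))
P=plane('top',[bar[0],bar[-1]],.088);print('bar ends',P.round(4))
# unit top
u=blob((H<15)&(S>90)&(V>30)&(V<190),(350,225,503,330))
c=max(cv2.findContours(u.astype(np.uint8),0,2)[0],key=cv2.contourArea)
a=cv2.approxPolyDP(c,4,True)[:,0];print(a.tolist());print(plane('top',a,.12).round(4))
# bowl
w=cv2.cvtColor(im,cv2.COLOR_BGR2GRAY)
for e in [(168,272),(227,272),(197,242),(197,303),(197,273)]: print(e,plane('top',[e],.085).round(4))
# jars etc.
print('mill,timer,jar',plane('top',[(198,188),(257,198),(224,190)],.1).round(3))
# cross check in scene
im=cv2.imread('pics/scene0.png');hsv=cv2.cvtColor(im,cv2.COLOR_BGR2HSV)
H,S,V=[hsv[...,i].astype(int) for i in range(3)]
b=blob((H>17)&(H<32)&(S>110)&(V>90),(290,255,340,315))
ys,xs=np.nonzero(b);print('scene bar',(xs[ys.argmin()],ys.min()),(xs[ys.argmax()],ys.max()))
print(plane('scene',[(xs[ys.argmin()],ys.min()),(xs[ys.argmax()],ys.max())],.088).round(4))
print('cab',plane('top',[(283,170),(283,0)],.0).round(3),plane('top',[(283,170)],.6).round(3))
E
```

```text
bar px 343 359 254 297
254 [345 346]
297 [344 345]
bar ends [[ 0.5133 -0.2882  0.088 ]
 [ 0.391  -0.2847  0.088 ]]
[[363, 233], [361, 318], [500, 321], [497, 237]]
[[ 0.569  -0.3317  0.12  ]
 [ 0.3327 -0.3239  0.12  ]
 [ 0.3216 -0.7135  0.12  ]
 [ 0.5587 -0.7158  0.12  ]]
(168, 272) [[0.4599 0.2262 0.085 ]]
(227, 272) [[0.4609 0.0546 0.085 ]]
(197, 242) [[0.5473 0.1448 0.085 ]]
(197, 303) [[0.3721 0.1383 0.085 ]]
(197, 273) [[0.4576 0.1413 0.085 ]]
mill,timer,jar [[ 0.704  0.145  0.1  ]
 [ 0.674 -0.029  0.1  ]
 [ 0.698  0.068  0.1  ]]
scene bar (np.int64(322), np.int64(264)) (np.int64(311), np.int64(308))
[[ 0.5142 -0.2811  0.088 ]
 [ 0.4015 -0.3137  0.088 ]]
cab [[ 0.788 -0.094  0.   ]
 [ 1.397 -0.082  0.   ]] [[ 0.605 -0.144  0.6  ]]
```

```bash
cat >> h.py <<'E'
a=np.radians(1.65); f=np.array([np.sin(a),np.cos(a),0]); lat=np.array([np.cos(a),-np.sin(a),0]) # unit -x ; unit +y -> world
UO=np.array([.444,-.558,0])
def U(p): p=np.asarray(p)-UO; return np.array([-p@f,p@lat,p[2]])
def W(u): return UO-f*u[0]+lat*u[1]+np.array([0,0,u[2]])
def go(pos,Rg=None):
    s=read_state();Rc=R.from_euler('xyz',s['tool_rot'],degrees=True)
    Rg=Rg or Rc
    print('t',round(s['t'],2),'pos',s['position'].round(4),'U',U(s['position']).round(4),'grip',round(s['grip_width'],3),'F',s['force'].round(1))
    print('turn share (first)',(Rc.inv()*Rg).as_rotvec().round(5)/np.pi,'then shift share total',(Rg.inv().apply(np.asarray(pos)-s['position'])/.1).round(3))
def Rt(x,y): 
    x=np.array(x,float);x/=np.linalg.norm(x);y=np.array(y,float);y-=x*(x@y);y/=np.linalg.norm(y);return R.from_matrix(np.c_[x,y,np.cross(x,y)])
E
python3 - <<'E'
from h import *
s=read_state();M=R.from_euler('xyz',s['tool_rot'],degrees=True).as_matrix();print(M.round(3))
for y in (f,-f):
    print(y);go(W([-.273,0,.20]),Rt([0,0,-1],y))
def tri(a,b):
    p,d=rays('top',[a]);q,e=rays('scene',[b]);A=np.c_[d[0],-e[0]];k=np.linalg.lstsq(A,q-p,rcond=None)[0];return p+k[0]*d[0],q+k[1]*e[0]
print('knob',tri((275,157),(280,5)),tri((313,157),(316,12)))
E
```

```text
[[-0.     0.254  0.967]
 [-0.001  0.967 -0.254]
 [-1.    -0.001 -0.   ]]
[0.02879395 0.99958537 0.        ]
t 0.15 pos [0.146  0.5558 0.2307] U [-1.1048 -0.33    0.2307] grip 0.998 F [-0.3 -1.2 -0.3]
turn share (first) [-7.25714710e-02 -4.77464829e-05  4.10619753e-04] then shift share total [ 0.307 -8.318  3.3  ]
[-0.02879395 -0.99958537 -0.        ]
t 0.15 pos [0.146  0.5558 0.2307] U [-1.1048 -0.33    0.2307] grip 0.998 F [-0.3 -1.2 -0.3]
turn share (first) [9.27427684e-01 6.01605685e-04 7.00281750e-05] then shift share total [ 0.307  8.318 -3.3  ]
knob (array([ 0.6298336 , -0.12921004,  0.60023974]), array([ 0.63180825, -0.1320261 ,  0.60061486])) (array([ 0.62888674, -0.19828679,  0.60327478]), array([ 0.63128792, -0.20205029,  0.60401534]))
```

Call:
apply_moves(travel=[[0,-0.23,0.22],[0,-0.23,0.22],[0,-0.23,0.22],[0,-0.23,0.22],[0,-0.23,0.22],[0,-0.23,0.22],[0,-0.23,0.22],[0,-0.23,0.22],[0,-0.23,0.22],[0,-0.23,0.22],[0,-0.23,0.22],[0,-0.23,0.22],[0,-0.23,0.22],[0,-0.23,0.22],[0,-0.23,0.22],[0,-0.23,0.22],[0,-0.23,0.22],[0,-0.23,0.22],[0,-0.23,0.22],[0,-0.23,0.22]], dr=[[0,0,0],[0,0,0],[0,0,0],[0,0,0],[0,0,0],[0,0,0],[0,0,0],[0,0,0],[0,0,0],[0,0,0],[0,0,0],[0,0,0],[0,0,0],[0,0,0],[0,0,0],[0,0,0],[0,0,0],[0,0,0],[0,0,0],[0,0,0]], gripper=[0.47,0.47,0.47,0.47,0.47,0.47,0.47,0.47,0.47,0.47,0.47,0.47,0.47,0.47,0.47,0.47,0.47,0.47,0.47,0.47], newtons=40)

```text
t: 2.15
position: [0.4551, -0.0018, 0.2311]
tool_rot: [163.3, 90.0, 148.6]
force: [-0.6, 0.5, -0.2]
grip_width: 0.471
```

Call:
apply_moves(travel=[[0,0,0],[0,0,0],[0,0,0],[0,0,0],[0,0,0],[0,0,0],[0,0,0],[0,0,0],[0,0,0],[0,0,0],[0,0,0],[0,0,0],[0,0,0],[0,0,0],[0,0,0],[0,0,0],[0,0,0],[0,0,0],[0,0,0],[0,0,0]], dr=[[0.045,0,0],[0.045,0,0],[0.045,0,0],[0.045,0,0],[0.045,0,0],[0.045,0,0],[0.045,0,0],[0.045,0,0],[0.045,0,0],[0.045,0,0],[0.045,0,0],[0.045,0,0],[0.045,0,0],[0.045,0,0],[0.045,0,0],[0.045,0,0],[0.045,0,0],[0.045,0,0],[0.045,0,0],[0.045,0,0]], gripper=[0.47,0.47,0.47,0.47,0.47,0.47,0.47,0.47,0.47,0.47,0.47,0.47,0.47,0.47,0.47,0.47,0.47,0.47,0.47,0.47])

```text
t: 4.15
position: [0.4546, -0.0005, 0.2311]
tool_rot: [-17.0, 90.0, 165.9]
force: [-0.8, -0.3, -0.6]
grip_width: 0.469
```

```bash
python3 - <<'E'
from h import *
print(read_state()['qpos'])
go(W([-.273,0,.20]),Rt([0,0,-1],-f))
E
```

```text
[-1.51613719e+00  7.43171427e+00  1.04294397e+02  8.27582613e-03
  6.83083670e+01  8.55282071e+01]
t 4.15 pos [ 0.4546 -0.0005  0.2311] U [-0.5576 -0.0055  0.2311] grip 0.469 F [-0.8 -0.3 -0.6]
turn share (first) [2.55698332e-02 1.90985932e-04 5.09295818e-05] then shift share total [ 0.311  2.846 -0.055]
```

Call:
apply_moves(travel=[[0,0,0],[0.05,0.285,-0.005],[0.05,0.285,-0.005],[0.05,0.285,-0.005],[0.05,0.285,-0.005],[0.05,0.285,-0.005],[0.05,0.285,-0.005],[0.05,0.285,-0.005],[0.05,0.285,-0.005],[0.05,0.285,-0.005],[0.05,0.285,-0.005],[0,0,0],[0,0,0]], dr=[[0.0256,0,0],[0,0,0],[0,0,0],[0,0,0],[0,0,0],[0,0,0],[0,0,0],[0,0,0],[0,0,0],[0,0,0],[0,0,0],[0,0,0],[0,0,0]], gripper=[0.47,0.47,0.47,0.47,0.47,0.47,0.47,0.47,0.47,0.47,0.47,0.47,0.47])

```text
t: 5.45
position: [0.4528, -0.2856, 0.1808]
tool_rot: [-49.6, 89.9, 129.0]
force: [0.5, 1.2, 0.1]
grip_width: 0.467
```

```bash
python3 - <<'E'
from h import *
go(W([-.273,0,.067]),Rt([0,0,-1],-f))
m=camera_model('wrist');im=get_image('wrist')[:,:,::-1].copy();cv2.imwrite('pics/w1.png',im)
hsv=cv2.cvtColor(im,cv2.COLOR_BGR2HSV);H,S,V=[hsv[...,i].astype(int) for i in range(3)]
b=blob((H>17)&(H<32)&(S>110)&(V>90));ys,xs=np.nonzero(b)
(cx,cy),(w,h),an=cv2.minAreaRect(np.c_[xs,ys].astype(np.float32));print(cx,cy,w,h,an,len(xs),m['position'],m['orientation'])
print(plane('wrist',[(cx,cy)],.088,m), W([-.273,0,.088]))
E
```

```text
t 5.45 pos [ 0.4528 -0.2856  0.1808] U [-0.2725  0.001   0.1808] grip 0.467 F [0.5 1.2 0.1]
turn share (first) [0.00139738 0.00032149 0.00037561] then shift share total [ 1.138 -0.005  0.01 ]
346.5 233.0 172.0 71.0 90.0 3456 [ 0.52836035 -0.28842706  0.32231821] [-1.72488177e+01  7.17364926e-02 -9.14372263e+01]
[[ 0.45727235 -0.30340853  0.088     ]] [ 0.45186075 -0.28511319  0.088     ]
```

View pics/w1.png

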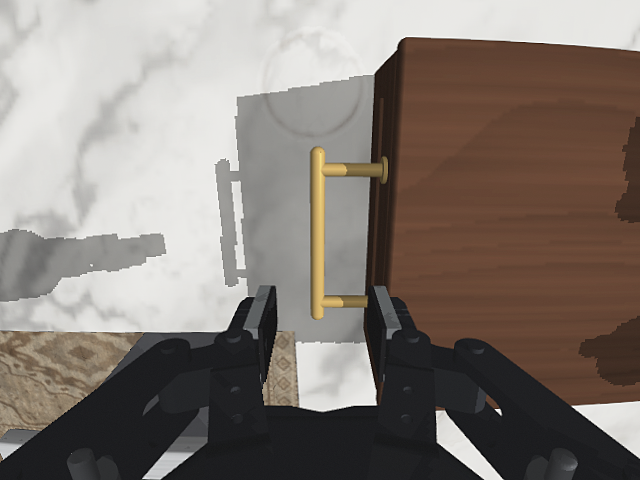

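```bash
python3 - <<'E'
from h import *
P=plane('wrist',[(317,152),(317,315),(317,233)],.088);print(P)
for p in P: print(U(p))
E
```

```text
[[ 0.51257608 -0.28406353  0.088     ]
 [ 0.3939833  -0.28073442  0.088     ]
 [ 0.4578495  -0.28253937  0.088     ]]
[-0.27579746  0.06065994  0.088     ]
[-0.27571043 -0.05797953  0.088     ]
[-0.27574519  0.00591216  0.088     ]
```

Call:
apply_moves(travel=[[0.19,-0.02,0],[0.19,0,0],[0.19,0,0],[0.19,0,0],[0.19,0,0],[0.18,0,0],[0,0,0],[0,0,0],[0,0,0],[0,0,0],[0,0,0],[0,0,0],[0,0,0],[0,0,0]], dr=[[0,0,0],[0,0,0],[0,0,0],[0,0,0],[0,0,0],[0,0,0],[0,0,0],[0,0,0],[0,0,0],[0,0,0],[0,0,0],[0,0,0],[0,0,0],[0,0,0]], gripper=[0.47,0.47,0.47,0.47,0.47,0.47,0.47,0,0,0,0,0,0,0], newtons=40)

```text
t: 6.9
position: [0.4549, -0.2833, 0.0709]
tool_rot: [156.8, 89.7, -24.5]
force: [-0.7, 1.4, 15.4]
grip_width: 0.101
```

Call:
apply_moves(travel=[[0,-0.05,0],[0,-0.1,0],[0,-0.14,0],[0,-0.14,0],[0,-0.14,0],[0,-0.14,0],[0,-0.14,0],[0,-0.14,0],[0,-0.14,0],[0,-0.14,0],[0,-0.14,0],[0,-0.14,0],[0,-0.14,0],[0,-0.14,0],[0,-0.14,0],[0,-0.14,0],[0,-0.12,0],[0,-0.05,0],[0,-0.02,0],[0,0,0]], dr=[[0,0,0],[0,0,0],[0,0,0],[0,0,0],[0,0,0],[0,0,0],[0,0,0],[0,0,0],[0,0,0],[0,0,0],[0,0,0],[0,0,0],[0,0,0],[0,0,0],[0,0,0],[0,0,0],[0,0,0],[0,0,0],[0,0,0],[0,0,0]], gripper=[0,0,0,0,0,0,0,0,0,0,0,0,0,0,0,0,0,0,0,0])

```text
t: 8.9
position: [0.4618, -0.0527, 0.0709]
tool_rot: [178.6, 89.5, -2.6]
force: [2.1, 1.5, 15.0]
grip_width: 0.101
```

```bash
python3 - <<'E'
from h import *
go(W([-.273-.235,0,.067]))
E
```

```text
t 8.9 pos [ 0.4618 -0.0527  0.0709] U [-0.5056  0.0033  0.0709] grip 0.101 F [ 2.1  1.5 15. ]
turn share (first) [0. 0. 0.] then shift share total [ 0.039 -0.024  0.033]
```

Call:
apply_moves(travel=[[0,-0.03,0],[0,-0.02,0],[0,0,0],[0,0,0],[0,0,0],[0,0,0],[0,0,0],[-0.2,0,0],[-0.3,0,0],[-0.3,0,0],[-0.3,0,0],[-0.3,0,0],[-0.3,0,0],[0,0,0],[0,0,0]], dr=[[0,0,0],[0,0,0],[0,0,0],[0,0,0],[0,0,0],[0,0,0],[0,0,0],[0,0,0],[0,0,0],[0,0,0],[0,0,0],[0,0,0],[0,0,0],[0,0,0],[0,0,0]], gripper=[0,0,0.47,0.47,0.47,0.47,0.47,0.47,0.47,0.47,0.47,0.47,0.47,0.47,0.47])

```text
t: 10.4
position: [0.4586, -0.0486, 0.2384]
tool_rot: [-175.4, 90.0, 3.3]
force: [-1.1, 0.4, -0.9]
grip_width: 0.47
```

```bash
python3 - <<'E'
from h import *
go(W([-.335,.05,.24]),Rt([0,0,-1],lat))
for n in('scene','top'): cv2.imwrite(f'pics/{n}1.png',get_image(n)[:,:,::-1])
a=cv2.imread('pics/top1.png')[180:330,270:470];b=cv2.imread('pics/scene1.png')[200:400,220:420]
cv2.imwrite('pics/c1.png',np.hstack([cv2.resize(a,(400,300)),cv2.resize(b,(300,300))]))
E
```

```text
t 10.4 pos [ 0.4586 -0.0486  0.2384] U [-5.096e-01 -1.000e-04  2.384e-01] grip 0.47 F [-1.1  0.4 -0.9]
turn share (first) [-4.98205901e-01 -1.68704240e-04 -1.40056350e-04] then shift share total [-0.016  0.501  1.746]
```

View pics/c1.png

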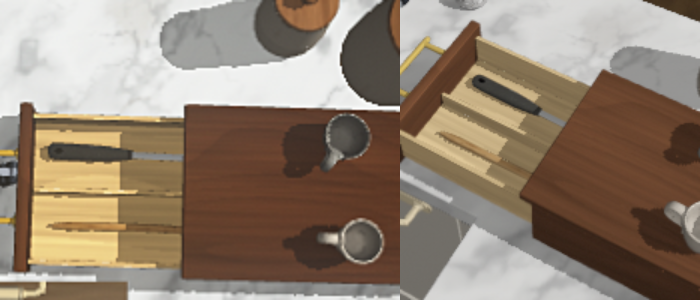

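```bash
python3 - <<'E'
from h import *
for n,box,z in(('top',(290,248,340,264),.044),('scene',(250,230,305,262),.044)):
    im=cv2.imread(f'pics/{n}1.png');hsv=cv2.cvtColor(im,cv2.COLOR_BGR2HSV)
    V=hsv[...,2].astype(int); b=blob(V<75,box);ys,xs=np.nonzero(b)
    r=cv2.minAreaRect(np.c_[xs,ys].astype(np.float32));print(n,r,len(xs))
    B=cv2.boxPoints(r);P=plane(n,B,z)
    for p in P: print('  ',p.round(4),U(p).round(4))
im=cv2.imread('pics/top1.png')[240:330,280:370];cv2.imwrite('pics/c2.png',cv2.resize(im,(720,720),interpolation=cv2.INTER_NEAREST)[:600])
E
```

```text
top ((314.4986267089844, 256.0262451171875), (41.25868606567383, 7.778707504272461), 3.012787342071533) 278
   [ 0.5038 -0.1335  0.044 ] [-0.4261  0.0475  0.044 ]
   [ 0.5269 -0.1345  0.044 ] [-0.4257  0.0706  0.044 ]
   [ 0.5207 -0.2561  0.044 ] [-0.3039  0.068   0.044 ]
   [ 0.4977 -0.2549  0.044 ] [-0.3045  0.0449  0.044 ]
scene ((280.84149169921875, 258.42681884765625), (27.86737060546875, 8.730379104614258), 24.775142669677734) 174
   [ 0.4996 -0.1395  0.044 ] [-0.4199  0.0435  0.044 ]
   [ 0.5242 -0.1348  0.044 ] [-0.4253  0.068   0.044 ]
   [ 0.5226 -0.206   0.044 ] [-0.3541  0.0684  0.044 ]
   [ 0.4984 -0.2098  0.044 ] [-0.3496  0.0443  0.044 ]
```

Call:
apply_moves(travel=[[0,0,0],[0,0,0],[0,0,0],[0,0,0],[0,0,0],[0,0,0],[0,0,0],[0,0,0],[0,0,0],[0,0,0],[0,0,0],[0,0,0],[0,0,0]], dr=[[-0.045,0,0],[-0.045,0,0],[-0.045,0,0],[-0.045,0,0],[-0.045,0,0],[-0.045,0,0],[-0.045,0,0],[-0.045,0,0],[-0.045,0,0],[-0.045,0,0],[-0.045,0,0],[0,0,0],[0,0,0]], gripper=[0.47,0.47,0.47,0.47,0.47,0.47,0.47,0.47,0.47,0.47,0.47,0.47,0.47])

```text
t: 11.8
position: [0.4582, -0.0486, 0.2373]
tool_rot: [-97.6, 89.9, 170.0]
force: [0.3, -0.2, -0.2]
grip_width: 0.469
```

```bash
python3 - <<'E'
from h import *
q=np.radians(2.3)
go([.5115,-.223,.18],Rt([0,0,-1],[np.cos(q),-np.sin(q),0]))
E
```

```text
t 11.8 pos [ 0.4582 -0.0486  0.2373] U [-5.096e-01 -5.000e-04  2.373e-01] grip 0.469 F [ 0.3 -0.2 -0.2]
turn share (first) [-5.02929620e-04 -9.23098670e-05  6.84366255e-04] then shift share total [0.573 0.603 1.722]
```

Call:
apply_moves(travel=[[0,0.06,0.172],[0,0.06,0.172],[0,0.06,0.172],[0,0.06,0.172],[0,0.06,0.172],[0,0.06,0.172],[0,0.06,0.172],[0,0.06,0.172],[0.2,0.06,0.172],[0.37,0.06,0.172],[0,0,0],[0,0,0]], dr=[[0,0,0],[0,0,0],[0,0,0],[0,0,0],[0,0,0],[0,0,0],[0,0,0],[0,0,0],[0,0,0],[0,0,0],[0,0,0],[0,0,0]], gripper=[0.47,0.47,0.47,0.47,0.47,0.47,0.47,0.47,0.47,0.47,0.47,0.47])

```text
t: 13.0
position: [0.5117, -0.2231, 0.1809]
tool_rot: [-124.7, 89.9, 143.0]
force: [1.2, 0.1, -0.1]
grip_width: 0.467
```

```bash
python3 - <<'E'
from h import *
q=np.radians(2.3)
m=camera_model('wrist');im=get_image('wrist')[:,:,::-1].copy();cv2.imwrite('pics/w2.png',im)
hsv=cv2.cvtColor(im,cv2.COLOR_BGR2HSV)
go([.5115,-.223,.03],Rt([0,0,-1],[np.cos(q),-np.sin(q),0]))
E
```

```text
t 13.05 pos [ 0.5124 -0.2229  0.1821] U [-0.3369  0.0587  0.1821] grip 0.474 F [0.3 0.1 0.5]
turn share (first) [ 2.70563403e-04 -6.04788784e-05 -2.35549316e-04] then shift share total [ 1.521e+00 -9.000e-03  1.000e-03]
```

View pics/w2.png

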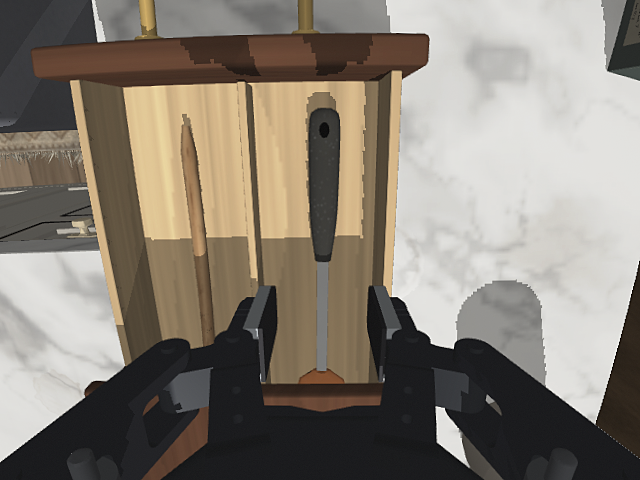

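```bash
python3 - <<'E'
from h import *
P=plane('wrist',[(325,108),(323,262),(322,370)],.040);print(P)
for p in P: print(U(p).round(4))
E
```

```text
[[ 0.51839855 -0.13465039  0.04      ]
 [ 0.51200441 -0.25947384  0.04      ]
 [ 0.5067336  -0.37036909  0.04      ]]
[-0.4253  0.0622  0.04  ]
[-0.3004  0.0594  0.04  ]
[-0.1894  0.0573  0.04  ]
```

Call:
apply_moves(travel=[[0.25,0.015,0],[0.25,0,0],[0.25,0,0],[0.25,0,0],[0.25,0,0],[0.15,0,0],[0.11,0,0],[0,0,0],[0,0,0],[0,0,0]], dr=[[0,0,0],[0,0,0],[0,0,0],[0,0,0],[0,0,0],[0,0,0],[0,0,0],[0,0,0],[0,0,0],[0,0,0]], gripper=[0.47,0.47,0.47,0.47,0.47,0.47,0.47,0.47,0.47,0.47])

```text
t: 14.05
position: [0.515, -0.2245, 0.0389]
tool_rot: [57.0, 89.5, -35.2]
force: [-19.2, 0.2, 42.3]
grip_width: 0.47
```

Call:
apply_moves(travel=[[0,0,0],[0,0,0],[0,0,0],[0,0,0],[0,0,0],[0,0,0],[0,0,0],[0,0,0]], dr=[[0,0,0],[0,0,0],[0,0,0],[0,0,0],[0,0,0],[0,0,0],[0,0,0],[0,0,0]], gripper=[0,0,0,0,0,0,0,0], newtons=70)

```text
t: 14.85
position: [0.5207, -0.2254, 0.0388]
tool_rot: [68.7, 88.9, -23.5]
force: [-1.5, 0.4, 30.2]
grip_width: 0.193
```

```bash
python3 - <<'E'
from h import *
s=read_state();print(s['force'],s['moment'],s['position'],U(s['position']))
a=get_image('wrist')[:,:,::-1];b=get_image('scene')[:,:,::-1]
cv2.imwrite('pics/c3.png',np.hstack([cv2.resize(a[40:440,120:520],(400,400)),cv2.resize(b[200:360,220:380],(400,400),interpolation=cv2.INTER_CUBIC)]))
E
```

```text
[-1.50832533  0.41965552 30.22729714] [0.05560059 0.01789474 0.03209114] [ 0.52071021 -0.22538706  0.03875162] [-0.33468382  0.06710116  0.03875162]
```

View pics/c3.png

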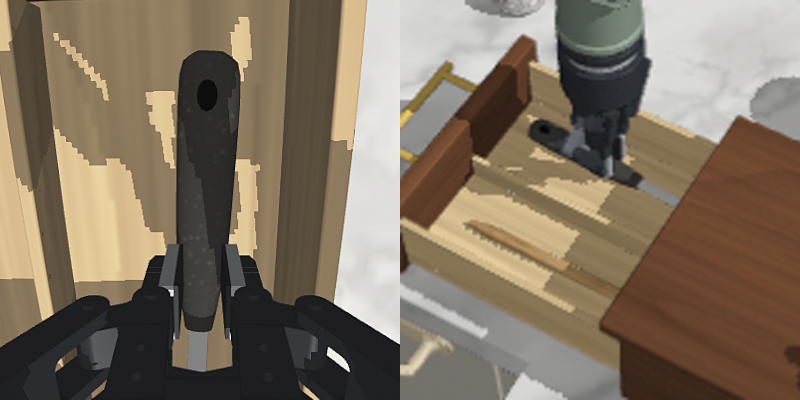

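```bash
python3 - <<'E'
from h import *
im=cv2.imread('pics/w2.png');V=im.max(2)
s=read_state();R0=R.from_euler('xyz',s['tool_rot'],degrees=True).as_matrix();print(R0.round(3))
# w2 camera pose: reuse offset camera->tcp (camera rigid to tool); TCP then [.512,-.223,.181], same yaw
m=camera_model('wrist');Rc=R.from_euler('xyz',m['orientation'],degrees=True).as_matrix()
q=np.radians(2.3);Rg=Rt([0,0,-1],[np.cos(q),-np.sin(q),0]).as_matrix()
off=R0.T@(m['position']-s['position']);Rr=R0.T@Rc
m2=dict(m);m2['position']=np.array([.512,-.223,.1815])+Rg@off;m2['orientation']=R.from_matrix(Rg@Rr).as_euler('xyz',degrees=True)
for r in range(115,265,15):
    x=np.nonzero(V[r,290:350]<95)[0]+290
    P=plane('wrist',[(x.min()-.5,r),(x.max()+.5,r)],.038,m2);print(r,x.min(),x.max(),np.linalg.norm(P[0]-P[1]).round(4),U(P.mean(0)).round(4))
E
```

```text
[[ 0.018  0.999 -0.038]
 [-0.008 -0.038 -0.999]
 [-1.     0.018  0.007]]
115 310 338 0.0222 [-0.4202  0.061   0.038 ]
130 309 339 0.024 [-0.409   0.0609  0.038 ]
145 308 339 0.025 [-0.3976  0.0603  0.038 ]
160 309 338 0.0237 [-0.386   0.0602  0.038 ]
175 309 338 0.024 [-0.3742  0.0601  0.038 ]
190 309 337 0.0235 [-0.3621  0.0596  0.038 ]
205 310 337 0.0229 [-0.3497  0.0598  0.038 ]
220 310 335 0.0216 [-0.337   0.0589  0.038 ]
235 312 333 0.0185 [-0.324   0.0587  0.038 ]
250 314 332 0.0162 [-0.3106  0.059   0.038 ]
```

```bash
python3 - <<'E'
from h import *
P=plane('wrist',[(327,135),(328,92),(317,392)],.042)
for p in P: print(p.round(4),U(p).round(4))
E
```

```text
[ 0.5254 -0.1539  0.042 ] [-0.4062  0.0697  0.042 ]
[ 0.5263 -0.1387  0.042 ] [-0.4215  0.0702  0.042 ]
[ 0.5165 -0.2721  0.042 ] [-0.2879  0.0643  0.042 ]
```

Call:
apply_moves(travel=[[-0.04,0,0],[-0.02,0,0],[0,-0.05,0],[0,-0.05,0],[0,-0.05,0],[0,-0.02,0],[0,0,0],[0,0,0]], dr=[[0,0,0],[0,0,0],[0,0,0],[0,0,0],[0,0,0],[0,0,0],[0,0,0],[0,0,0]], gripper=[0,0,0,0,0,0,0,0])

```text
t: 15.75
position: [0.5005, -0.2234, 0.0391]
tool_rot: [71.8, 89.4, -20.5]
force: [3.9, 0.3, 10.3]
grip_width: 0.188
```

```bash
python3 - <<'E'
from h import *
s=read_state();print(s['force'],s['moment'],s['position'],U(s['position']),s['grip_width'],s['tool_rot'])
im=get_image('wrist')[:,:,::-1].copy();cv2.imwrite('pics/w4.png',im)
V=im.max(2)
for r in range(60,420,30):
    x=np.nonzero(V[r,270:380]<95)[0]+270
    if len(x): P=plane('wrist',[(x.min()-.5,r),(x.max()+.5,r)],.038);print(r,x.min(),x.max(),np.linalg.norm(P[0]-P[1]).round(4),U(P.mean(0)).round(4))
E
```

```text
[ 3.88521512  0.25442564 10.32170037] [-0.00925834 -0.77258052 -0.00358564] [ 0.5005212  -0.22343948  0.03912885] [-0.33604927  0.04686444  0.03912885] 0.1877878039418463 [ 71.75514867  89.4138965  -20.47497955]
90 319 325 0.0026 [-0.424   0.0479  0.038 ]
120 298 359 0.0238 [-0.4131  0.0503  0.038 ]
150 297 358 0.0244 [-0.4018  0.0498  0.038 ]
180 296 356 0.0245 [-0.39    0.0492  0.038 ]
210 296 353 0.0239 [-0.3776  0.0485  0.038 ]
240 296 351 0.0236 [-0.3646  0.0479  0.038 ]
270 296 349 0.0234 [-0.351   0.0474  0.038 ]
300 271 373 0.0461 [-0.3364  0.047   0.038 ]
330 270 379 0.0508 [-0.3209  0.048   0.038 ]
360 270 379 0.0526 [-0.3044  0.0479  0.038 ]
390 270 379 0.0545 [-0.2865  0.0478  0.038 ]
```

Call:
apply_moves(travel=[[0,0,0],[0,0,0],[0,0,0],[-0.1,0,0],[0,0,-0.1],[0,0,0],[0.08,0,0],[0.07,0,0],[0,0,0],[0,0,0]], dr=[[0,0,0],[0,0,0],[0,0,0],[0,0,0],[0,0,0],[0,0,0],[0,0,0],[0,0,0],[0,0,0],[0,0,0]], gripper=[0.4,0.4,0.4,0.4,0.4,0.4,0.4,0.4,0.4,0.4])

```text
t: 16.8
position: [0.4965, -0.2121, 0.0307]
tool_rot: [-115.2, 89.9, 152.6]
force: [-0.1, 0.6, 0.1]
grip_width: 0.4
```

```bash
python3 - <<'E'
from h import *
s=read_state();print(s['force'],s['moment'],s['position'],U(s['position']),s['grip_width'],s['tool_rot'])
im=get_image('wrist')[:,:,::-1].copy();cv2.imwrite('pics/w5.png',im)
V=im.max(2)
for r in range(90,300,30):
    x=np.nonzero(V[r,270:380]<95)[0]+270
    if len(x): P=plane('wrist',[(x.min()-.5,r),(x.max()+.5,r)],.038);print(r,x.min(),x.max(),np.linalg.norm(P[0]-P[1]).round(4),U(P.mean(0)).round(4))
E
```

```text
[-0.07984173  0.60029402  0.07108706] [0.02794123 0.01075536 0.03871348] [ 0.49654041 -0.21214944  0.03065176] [-0.34722001  0.04256022  0.03065176] 0.3997109957756174 [-115.18907321   89.92660491  152.58446675]
150 312 374 0.0234 [-0.4133  0.0514  0.038 ]
180 309 373 0.0247 [-0.4021  0.0507  0.038 ]
210 308 370 0.0245 [-0.3905  0.05    0.038 ]
240 308 367 0.0239 [-0.3782  0.0494  0.038 ]
270 307 364 0.0238 [-0.3653  0.0487  0.038 ]
```

Call:
apply_moves(travel=[[0,0.05,0],[0,0,0],[0,0,0],[0,0,0],[0,0,0],[0,0,0],[0,0,0],[0,0,0],[0,0,0]], dr=[[0,0,0],[0,0,0],[0,0,0],[0,0,0],[0,0,0],[0,0,0],[0,0,0],[0,0,0],[0,0,0]], gripper=[0.4,0.4,0,0,0,0,0,0,0], newtons=70)

```text
t: 17.75
position: [0.502, -0.2125, 0.0317]
tool_rot: [74.4, 90.0, -17.8]
force: [-1.4, -0.2, 6.0]
grip_width: 0.233
```

Call:
apply_moves(travel=[[0,0,0],[0,0,0],[0,0,0],[0.04,0,0],[0,0,0],[0,0,0],[0,0,0],[0,0,0],[0,0,0],[0,0,0],[0,0,0]], dr=[[0,0,0],[0,0,0],[0,0,0],[0,0,0],[0,0,0],[0,0,0],[0,0,0],[0,0,0],[0,0,0],[0,0,0],[0,0,0]], gripper=[0.4,0.4,0.4,0.4,0.4,0,0,0,0,0,0], newtons=80)

```text
t: 18.85
position: [0.5021, -0.2126, 0.0284]
tool_rot: [59.1, 89.9, -33.1]
force: [-2.3, -0.2, 10.1]
grip_width: 0.235
```

Call:
apply_moves(travel=[[-0.02,0,0],[-0.03,0,0],[-0.09,0,0],[-0.09,0,0],[-0.09,0,0],[-0.09,0,0],[-0.09,0,0],[-0.09,0,0],[-0.09,0,0],[-0.09,0,0],[-0.09,0,0],[0,0,0],[0,0,0]], dr=[[0,0,0],[0,0,0],[0,0.0111,0],[0,0.0111,0],[0,0.0111,0],[0,0.0111,0],[0,0.0111,0],[0,0.0111,0],[0,0.0111,0],[0,0.0111,0],[0,0.0111,0],[0,0,0],[0,0,0]], gripper=[0,0,0,0,0,0,0,0,0,0,0,0,0])

```text
t: 20.15
position: [0.5011, -0.2235, 0.1116]
tool_rot: [-179.8, 72.0, 87.9]
force: [-0.1, -0.1, -0.0]
grip_width: 0.23
```

```bash
python3 - <<'E'
from h import *
s=read_state();print(s['force'],s['moment'],s['position'],U(s['position']),s['grip_width'])
print(R.from_euler('xyz',s['tool_rot'],degrees=True).as_matrix().round(3))
a=get_image('wrist')[:,:,::-1];b=get_image('scene')[:,:,::-1]
cv2.imwrite('pics/c4.png',np.hstack([cv2.resize(a,(400,300)),cv2.resize(b[200:380,220:460],(400,300),interpolation=cv2.INTER_CUBIC)]))
E
```

```text
[-0.12305586 -0.08553163 -0.0355227 ] [-0.12471716 -0.00106301 -0.03837551] [ 0.50111993 -0.22354943  0.11159562] [-0.3359566   0.0474661   0.11159562] 0.2300936199184855
[[ 0.011  0.999 -0.037]
 [ 0.308 -0.039 -0.95 ]
 [-0.951 -0.001 -0.309]]
```

View pics/c4.png

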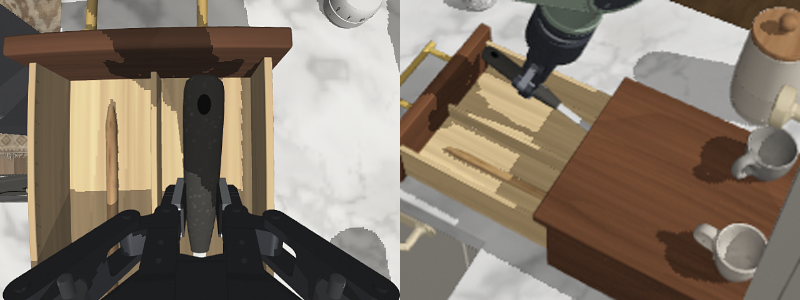

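Call:
apply_moves(travel=[[0,0,-0.05],[0,0,-0.1],[0,0,-0.12],[0,0,-0.12],[0,0,-0.12],[0,0,-0.12],[0,0,-0.12],[0,0,-0.12],[0,0,-0.12],[0,0,-0.12],[0,0,-0.12],[0,0,-0.12],[0,0,-0.12],[0,0,-0.12],[0,0,-0.12],[0,0,-0.12],[0,0,-0.12],[0,0,-0.05],[0,0,0],[0,0,0]], dr=[[0,0,0],[0,0,0],[0,0,0],[0,0,0],[0,0,0],[0,0,0],[0,0,0],[0,0,0],[0,0,0],[0,0,0],[0,0,0],[0,0,0],[0,0,0],[0,0,0],[0,0,0],[0,0,0],[0,0,0],[0,0,0],[0,0,0],[0,0,0]], gripper=[0,0,0,0,0,0,0,0,0,0,0,0,0,0,0,0,0,0,0,0])

```text
t: 22.25
position: [0.5088, -0.0336, 0.1738]
tool_rot: [-180.0, 72.0, 87.8]
force: [0.0, -0.5, -0.6]
grip_width: 0.227
```

```bash
python3 - <<'E'
from h import *
s=read_state();print(s['force'],s['moment'],s['position'],U(s['position']),s['grip_width'])
a=get_image('top')[:,:,::-1];b=get_image('scene')[:,:,::-1]
cv2.imwrite('pics/c5.png',np.hstack([cv2.resize(a[160:340,200:440],(400,300)),cv2.resize(b[180:360,200:440],(400,300),interpolation=cv2.INTER_CUBIC)]))
E
```

```text
[ 0.03038942 -0.50994789 -0.5605846 ] [-0.11467158  0.02347165 -0.08081364] [ 0.50877483 -0.03362317  0.17383735] [-0.52602453  0.04964909  0.17383735] 0.22660949382699594
```

View pics/c5.png

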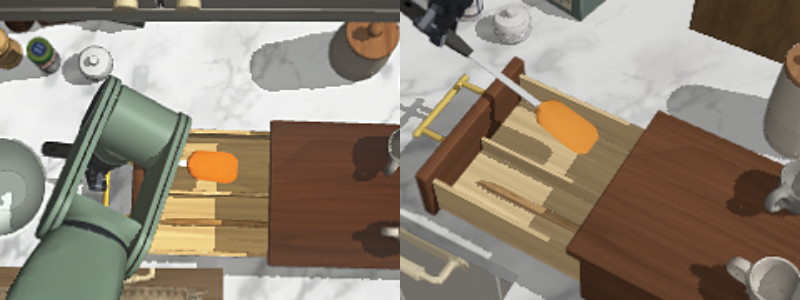

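Call:
apply_moves(travel=[[0,0,0],[0,0,0],[0,0,0],[0,0,0],[0,0,0],[0,0,0],[0,0,0],[0,0,0],[0,0,0],[0,0,0],[0,0,0]], dr=[[0,-0.01,0],[0,-0.01,0],[0,-0.01,0],[0,-0.01,0],[0,-0.01,0],[0,-0.01,0],[0,-0.01,0],[0,-0.01,0],[0,-0.01,0],[0,-0.01,0],[0,0,0]], gripper=[0,0,0,0,0,0,0,0,0,0,0])

```text
t: 23.45
position: [0.5088, -0.0332, 0.1738]
tool_rot: [-78.5, 90.0, -170.7]
force: [-0.8, -0.6, 0.0]
grip_width: 0.231
```

Call:
apply_moves(travel=[[0,0,-0.08],[0,-0.02,-0.16],[0,-0.036,-0.2],[0,-0.036,-0.22],[0,-0.036,-0.22],[0,-0.036,-0.22],[0,-0.036,-0.22],[0,-0.036,-0.22],[0,-0.036,-0.22],[0,-0.036,-0.22],[0,-0.036,-0.22],[0,-0.036,-0.22],[0,-0.036,-0.22],[0,-0.036,-0.22],[0,-0.036,-0.22],[0,-0.036,-0.22],[0,-0.036,-0.22],[0,-0.036,-0.2],[0,-0.02,-0.16],[0,0,-0.1]], dr=[[0,0,0],[0,0,0],[0,0,0],[0,0,0],[0,0,0],[0,0,0],[0,0,0],[0,0,0],[0,0,0],[0,0,0],[0,0,0],[0,0,0],[0,0,0],[0,0,0],[0,0,0],[0,0,0],[0,0,0],[0,0,0],[0,0,0],[0,0,0]], gripper=[0,0,0,0,0,0,0,0,0,0,0,0,0,0,0,0,0,0,0,0])

```text
t: 25.45
position: [0.4625, 0.3677, 0.1736]
tool_rot: [-90.1, 90.0, 177.7]
force: [-0.0, -0.6, -0.6]
grip_width: 0.231
```

Call:
apply_moves(travel=[[0,0,0],[0,0,0],[0,0,0],[0,0,0]], dr=[[0,0,0],[0,0,0],[0,0,0],[0,0,0]], gripper=[0,0,0,0])

```text
t: 25.85
position: [0.4628, 0.3658, 0.1739]
tool_rot: [-7.1, 90.0, -99.4]
force: [-0.4, 0.1, -0.3]
grip_width: 0.229
```

```bash
python3 - <<'E'
from h import *
s=read_state();print(s['force'],s['moment'],s['position'],s['grip_width'],s['joint_velocities'].round(2))
print(R.from_euler('xyz',s['tool_rot'],degrees=True).as_matrix().round(3))
im=[get_image(n)[:,:,::-1].copy() for n in('top','scene')]
ctr=[]
for n,a in zip(('top','scene'),im):
    h=cv2.cvtColor(a,cv2.COLOR_BGR2HSV);b=blob((h[...,0]>5)&(h[...,0]<16)&(h[...,1]>190)&(h[...,2]>150),(80,150,300,330))
    ys,xs=np.nonzero(b);r=cv2.minAreaRect(np.c_[xs,ys].astype(np.float32));print(n,r,len(xs));ctr.append(r[0])
p,d=rays('top',[ctr[0]]);q,e=rays('scene',[ctr[1]]);k=np.linalg.lstsq(np.c_[d[0],-e[0]],q-p,rcond=None)[0]
print('blade centre',p+k[0]*d[0],q+k[1]*e[0])
cv2.imwrite('pics/c6.png',np.hstack([cv2.resize(im[0][150:390,80:400],(400,300)),cv2.resize(im[1][100:340,60:380],(400,300))]))
E
```

```text
[-0.39987339  0.10418898 -0.2997294 ] [0.05405387 0.01663956 0.00313309] [0.46278351 0.36583308 0.17392072] 0.22851533712882224 [ 0.12 -0.11 -0.14  0.09 -0.08  0.02]
[[-0.     0.999 -0.04 ]
 [-0.    -0.04  -0.999]
 [-1.    -0.     0.   ]]
top ((181.0, 274.0), (18.0, 32.0), 90.0) 535
scene ((128.20001220703125, 188.1000213623047), (2.2360680103302, 0.8944271206855774), 26.56505012512207) 4
blade centre [0.44663798 0.15600953 0.19090237] [0.42498921 0.17490174 0.19499323]
```

View pics/c6.png

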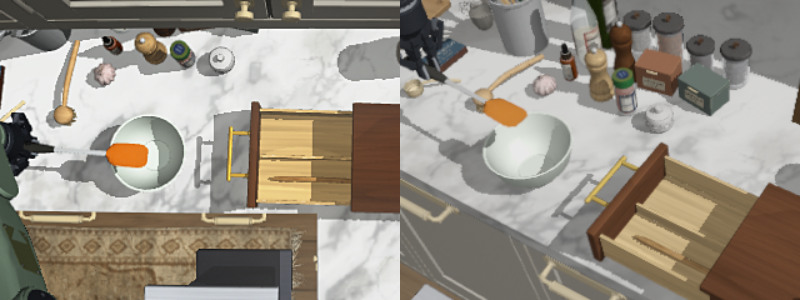

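```bash
python3 - <<'E'
from h import *
p,d=rays('top',[(181,274)]);q,e=rays('scene',[(144,186)]);k=np.linalg.lstsq(np.c_[d[0],-e[0]],q-p,rcond=None)[0]
print('blade centre',p+k[0]*d[0],q+k[1]*e[0],plane('top',[(181,274)],.18))
E
```

```text
blade centre [0.44670966 0.15630341 0.18992455] [0.45146428 0.15168464 0.18888497] [[0.44743724 0.15928617 0.18      ]]
```

Call:
apply_moves(travel=[[0.03,0,0.05],[0.04,0,0.06],[0.03,0,0.05],[0,0,0],[0,0,0],[0,0,0],[0,0,0],[0,0,0],[0,0,0]], dr=[[0,0,0],[0,0,0],[0,0,0],[0,0,0],[0,0,0],[0,0,0],[0,0,0],[0,0,0],[0,0,0]], gripper=[0,0,0,0,0,0,0,0,0])

```text
t: 26.85
position: [0.462, 0.3507, 0.1639]
tool_rot: [58.0, 90.0, -34.2]
force: [-0.1, 0.1, -0.7]
grip_width: 0.23
```

```bash
python3 - <<'E'
from h import *
s=read_state();print(s['t'],s['force'],s['position'],s['grip_width'],s['joint_velocities'].round(2))
a=get_image('top')[:,:,::-1].copy()
h=cv2.cvtColor(a,cv2.COLOR_BGR2HSV);b=blob((h[...,0]>5)&(h[...,0]<16)&(h[...,1]>190)&(h[...,2]>150),(120,230,240,320))
ys,xs=np.nonzero(b);r=cv2.minAreaRect(np.c_[xs,ys].astype(np.float32));print(r,plane('top',[r[0]],.165))
E
```

```text
26.85 [-0.10612678  0.08869719 -0.66456977] [0.46204955 0.35073249 0.16389306] 0.23017345878973677 [ 0.01 -0.08 -0.04  0.05  0.   -0.1 ]
((187.5, 274.0), (18.0, 31.0), 90.0) [[0.44865799 0.14594857 0.165     ]]
```

```bash
python3 -c "
from bench import *
print(job_done())"
```

```text
the job is handed in; nothing more can be done
None
```

I handed the job in at about 27 s, with the arm holding the spatula level and its blade over the middle of the mixing bowl. `job_done()` gives no verdict, so the result rests on my own checks.

**What I did:**
- **Drawer:** I pulled it out by the brass bar. The pull tracked 231 mm, plus a final 5 mm command towards the stop.
- **Spatula:** I gripped it by the handle, tipped it up 18° and drew it out along its own axis under the unit's top. I then levelled it and carried it to the bowl.

**A grasp that went wrong:** On the first try to grip the handle, the tool met something at 42 N, probably a finger link on the drawer's side wall. That pushed the spatula about 8 mm sideways and left only a shallow hold. I dragged the spatula back towards the middle of its lane and gripped it again, deeper, with no contact on the way down. The 42 N was a wrist reading. It is well under the 120 N wrist limit but slightly over the 40 N limit for the arm or gripper body, and I can't tell which part touched.

**Last checks:**
- **Position:** The blade centre measured about (0.449, 0.146) and the bowl centre about (0.458, 0.141), so they are within about 11 mm. The fingertips are at 0.164 m and the rim at 0.085 m.
- **Hold:** The tool points straight down, the opening is steady at 0.23, the wrist force is below 1 N and the arm is still.
- **Blade height:** Two-view triangulation put the blade about 1 cm higher than I expected. It could be tilted a degree or two, well within the limit.
- **Surroundings:** The last picture I viewed, just before the final 16 mm shift, showed the spoon in the drawer and the bowl, mill, jar and timer in place. The cups were outside that view. They looked untouched when the spatula came out.

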